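# Fill the dye caddy and hold its drop leaf in line for the hinge pin

### The arm

A 6-joint arm with a two-finger parallel gripper is mounted at the origin on the work surface. World frame = base frame: x ahead of the robot, y to its left, z up, the work surface at z = 0. Lengths are in m, angles in rad, forces in N, time in s.
With the tool pointing down it reaches from about 0.325 to 0.75 m from the base axis. Payload 7.6 kg.
Tool frame: the origin (TCP) lies midway between the tips of the shut fingers; the grasp point (between the pads) lies 19 mm behind it; x points along the fingers, y is the direction in which the jaws open and shut, and the axes are right-handed (so a half turn about x gives the same grasp; the last joint's range is limited). The gripper opens to 85 mm and grips with 20 to 120 N. Pads are 22 mm wide; open, the fingers measure 114 mm over their backs; the gripper's body (76 mm by 85 mm) begins 54 mm behind the grasp point. The pads swing forward as they close: fully open they stand 13 mm farther back than shut.
Start: joints at [-1.409, 0.052, 1.401, -0, 1.689, -0.07], TCP at [0.121, -0.511, 0.231] pointing down, gripper open.
Joint ranges: [-2.9, 2.9], [-0.91, 2.17], [0.12, 2.37], [-1.06, 4.2], [0.26, 2.73], [-2.93, 2.93]. Speed limits (rad/s): [2.57, 2.57, 3.01, 3.14, 3.14, 3.14].

### API

Orientations are given as a unit quaternion [w, x, y, z].
In Python, from cell import sense, grab_frame, calibration, job_done gives the robot as it stands.
- The arm moves only by the shell command python3 -m handwheel 'ROWS' [FORCE]. ROWS is JSON, a list of rows, each a list of 5 numbers: the shift along the tool's x, y, z in cm, then the turn about the tool's x in degrees, then the opening in per cent of the stroke, from 0 (shut) to 100 (fully open). A call has 1 to 20 rows; each row is the pose to reach, as a shift and turn from the pose measured when the call began, along the tool's axes at that moment; what a row does not reach only later rows make up. A row lasts 1/12 s, in which the tool goes at most 41.7 mm and 7.16 degrees, less where a joint would pass 70% of its speed; a pose out of reach is approached as far as the arm can. A call with a gripper value outside its range is refused whole. The fingers move at their own pace and stop on an object; FORCE is the grip in N (left out, the last holds). Time passes only in rows, so rows that repeat a pose let the fingers close. It gives the time, the measured TCP pose, the force and the opening at its end, in the units of the state.
- sense(): the state, without advancing time (a new reading comes with each control period).
- grab_frame(name): name is "scene" or "side" or "wrist"; returns (picture, depth): 480x640x3 uint8, red, green, blue; 480x640 float32, m along the optical axis (not along the pixel's ray), 0 where there is no reading.
- calibration(name): a dict with "fx", "fy", "cx", "cy" (pixels), "T" (4x4, takes a point from camera to world coordinates). Camera axes: x right, y up, looking along -z (the intrinsics and any distortion apply to the point x, -y, -z); pixel columns grow to the right and rows downward; lengths in m; the calibration is good to about 2 mm. A picture is of the moment at which its call begins: read the wrist's pose just before it. calibration takes no time and is no camera call; for the wrist camera it gives the pose at the moment of the call.
- job_done(): hands the job in, once; it reports no verdict.
The state is a dict: "time_s": time; "qpos": joint angles; "dq": joint speeds; "tau": joint torques, N m; "tool_pos": TCP position; "tool_rot": TCP orientation; "contact_force": force on the tool from outside, world axes, zero at the start; "wrist_torque": the same for the moment, N m; "finger_gap": opening from 0.0 (shut) to 1.0 (fully open).
Only numpy, scipy, OpenCV 4.12 (cv2) and the standard library are available. Lean on these libraries where they do the work, as an engineer would, in place of code of your own. Each camera call takes 0.05 s, during which the arm holds its last target.

### The job

Get the dye caddy ready: set the orange and the red dye bottle upright into its two empty cells, one per cell, without dropping them. Then pick up the brown drop leaf with the single brass knuckle (not the dark one), bring that knuckle into the gap between the caddy's two brass knuckles with the leaf level and pointing straight out from the caddy, so that all three holes line up for the pin, and finish while holding it there, still and in the gripper alone, not leaning on the caddy. Leave the black bottle in its cell and everything else on the bench where it is.

Things in the scene. Friction and masses are not known exactly. Their poses are not given: they have to be found in the camera images.
- caddy: open pale wood caddy, fixed, 66 x 186 x 55 mm, walls and floor 6 mm, three cells of 54 x 54 mm in a row at y = -60, 0, +60 mm. Origin: centre of its underside, z up. Its -x wall (facing the robot, yaw within 0.35 rad) bears a brass hinge plate with two knuckles: tubes 20 mm outside, 11 mm inside, 18 mm long, axis along y, a 36 mm gap between them (10 mm more than the leaf's knuckle).
- caddy_axis (a point): point on the hinge axis midway between the caddy's two knuckles (the middle of the gap), 53 mm from the caddy's centre towards its -x, 46 mm above the bench; axes as the caddy's (y along the hinge axis). Between this point and the brass plate on the wall there are 17 mm.
- felt_a: green felt disc, 38 mm diameter, paper thin, lying in the middle of the floor of one empty cell (which cell it is varies). Origin: centre of the disc, on the cell's floor.
- felt_b: the same green felt disc in the middle of the other empty cell.
- bottle_orange: orange dye bottle, body 40 mm diameter up to 52 mm, white cylindrical cap 28 mm diameter from 64 to 90 mm height (total height 90 mm), about 90 g. Origin: centre of its underside, z up its axis. It stands on the bench.
- bottle_red: red dye bottle, body 40 mm diameter up to 52 mm, white cylindrical cap 28 mm diameter from 64 to 90 mm height (total height 90 mm), about 90 g. Origin: centre of its underside, z up its axis. It stands on the bench.
- bottle_black: black dye bottle, body 40 mm diameter up to 52 mm, white cylindrical cap 28 mm diameter from 64 to 90 mm height (total height 90 mm), about 90 g. Origin: centre of its underside, z up its axis. It already stands in the third cell of the caddy; leave it there.
- leaf: brown board 90 x 50 x 16 mm lying flat, about 150 g, brass plate on top. Origin: centre of its underside, z up, x towards its one brass knuckle (20 mm outside, 11 mm inside, 26 mm long, axis along y). At the start x points away from the robot within 0.6 rad; at the end it points as the caddy's x does, board on the robot's side of the caddy. Grip it across its 50 mm width, near the middle.
- leaf_hole (a point): centre of the leaf's knuckle hole, 61 mm from the leaf's origin along its x and 12 mm above its underside; axes as the leaf's.
- dark_leaf: dark blue-black drop leaf of the same size with two steel knuckles at its +x end, the wrong part, lying flat on the bench. Origin: centre of the board's underside.
- table: dark wooden bench, top at height 0.
- pin: brass hinge pin, 6 mm thick, 86 mm long, lying on the bench; stays there. Origin: its middle, underside.
- mallet: hammer lying on the bench; stays there. Origin: about its middle.
- rivet_dish: steel dish, 80 mm across, 30 mm high; stays there. Origin: centre of its underside.
- glue_jar: amber glue jar with black lid, 70 mm across, 80 mm high; stays there. Origin: centre of its underside.
- driver: screwdriver lying on the bench; stays there. Origin: about its middle.
Mind the look-alikes: they are no part of the job. What is meant by the leaf is not green or purple, and is the larger of those in its own colour.

How it is judged:
By the outcome, as a careful person would: the job done as asked, in the order asked, and still so for the second after the job is handed in, while the arm keeps its last pose, push and grip.
It also fails if it takes over 64 s, if anything falls off the work surface, if the arm or the gripper's body presses on something with over 40 N, if the wrist force passes 120 N, or if a joint passes its speed limit or range.

## Working session

There is one attempt and no reset: what is moved stays moved. The work goes in short steps, Python scripts to look and compute and a shell command to move; the robot and the scene stay as the last step left them, time stands still between calls to the robot, and variables do not carry over. Pictures are saved under pics/ and viewed, and the job is handed in when it is done.

```bash
ls; mkdir -p pics; python3 - <<'E'
from cell import *
import cv2,numpy as np
s=sense();print({k:np.round(v,3) for k,v in s.items()})
for n in("scene","side","wrist"):
    c=calibration(n);print(n,{k:(np.round(v,3).tolist()) for k,v in c.items()})
    p,d=grab_frame(n);cv2.imwrite(f"pics/{n}0.png",p[:,:,::-1]);np.save(f"pics/{n}0.npy",d)
E
```

```text
pics
{'time_s': np.float64(0.0), 'qpos': array([-1.409,  0.053,  1.402, -0.   ,  1.689, -0.07 ]), 'dq': array([ 0.   ,  0.   ,  0.   , -0.002,  0.   , -0.   ]), 'tau': array([-0.0000e+00, -3.8167e+01, -3.6019e+01,  0.0000e+00,  6.0000e-03,
       -0.0000e+00]), 'tool_pos': array([ 0.121, -0.511,  0.23 ]), 'tool_rot': array([-0.081, -0.702, -0.082,  0.702]), 'contact_force': array([ 0.35 , -0.195,  0.035]), 'wrist_torque': array([ 0.001, -0.013,  0.035]), 'finger_gap': np.float64(0.997)}
scene {'fx': 501.929, 'fy': 501.929, 'cx': 331.361, 'cy': 240.695, 'T': [[-0.352, -0.6, 0.719, 1.512], [0.936, -0.236, 0.261, 0.37], [0.013, 0.765, 0.644, 0.938], [0.0, 0.0, 0.0, 1.0]]}
side {'fx': 491.421, 'fy': 491.421, 'cx': 321.456, 'cy': 239.957, 'T': [[-0.991, 0.111, -0.073, 0.437], [-0.132, -0.74, 0.659, 0.776], [0.019, 0.663, 0.748, 0.935], [0.0, 0.0, 0.0, 1.0]]}
wrist {'fx': 382.475, 'fy': 382.475, 'cx': 312.563, 'cy': 237.907, 'T': [[0.23, 0.92, 0.317, 0.202], [-0.973, 0.218, 0.074, -0.49], [-0.001, -0.326, 0.945, 0.374], [0.0, 0.0, 0.0, 1.0]]}
```

View pics/scene0.png

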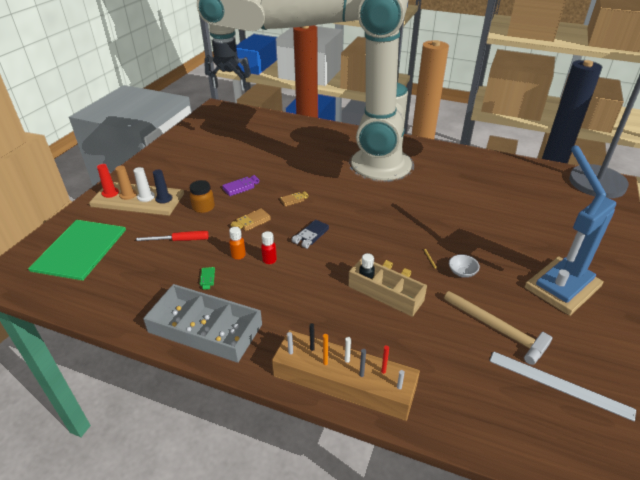

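View pics/side0.png

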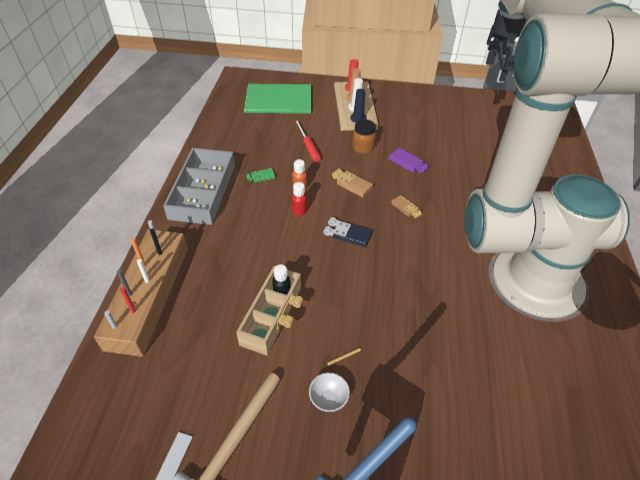

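View pics/wrist0.png

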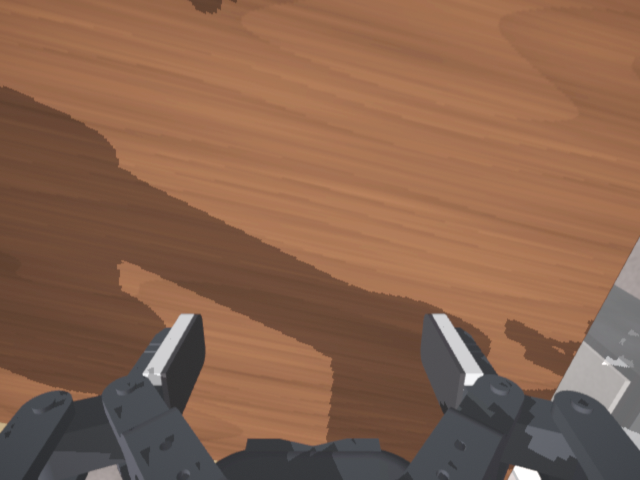

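Candidates for the leaf in the scene view are brown large (251,220), brown small (294,199), purple (240,185), green (207,277) and dark (311,234). By the description I choose the large brown one at (251,220). Next is a close crop to check it and to measure.

```bash
cat > h.py <<'E'
import numpy as np,cv2
from cell import *
def cloud(c,d):
    v,u=np.mgrid[0:480,0:640]
    x=(u-c['cx'])/c['fx']*d; y=-(v-c['cy'])/c['fy']*d
    P=np.stack([x,y,-d],-1)
    T=np.array(c['T']);W=P@T[:3,:3].T+T[:3,3]
    W[d<=0]=np.nan
    return W
def ray(c,u,v,z):
    T=np.array(c['T']);r=T[:3,:3]@np.array([(u-c['cx'])/c['fx'],-(v-c['cy'])/c['fy'],-1.])
    o=T[:3,3];return o+r*(z-o[2])/r[2]
def pix(c,p):
    T=np.array(c['T']);q=T[:3,:3].T@(np.array(p)-T[:3,3])
    return c['cx']+c['fx']*q[0]/-q[2],c['cy']-c['fy']*q[1]/-q[2]
E
python3 - <<'E'
from h import *
from scipy import ndimage
for n in("scene","side"):
    p=cv2.imread(f"pics/{n}0.png");d=np.load(f"pics/{n}0.npy");c=calibration(n);W=cloud(c,d)
    print(n,"table z near", np.nanmedian(W[200:300,250:400,2]))
    z=W[...,2]
    hsv=cv2.cvtColor(p,cv2.COLOR_BGR2HSV)
    white=(hsv[...,1]<60)&(hsv[...,2]>120)&(z>.06)&(z<.11)
    for nm,(lo,hi) in dict(cap=(.083,.1)).items():
        L,k=ndimage.label((z>lo)&(z<hi)&white)
        for i in range(1,k+1):
            m=L==i
            if m.sum()>20: print(nm,m.sum(),np.round(np.nanmedian(W[m],0),4),np.round(ndimage.center_of_mass(m)[::-1]))
    # raised blobs
    L,k=ndimage.label((z>.006)&(z<.2)&(W[...,0]>.2)&(W[...,0]<.9))
    for i in range(1,k+1):
        m=L==i
        if m.sum()>60: print('obj',m.sum(),np.round(np.nanmedian(W[m],0),3),np.nanmax(z[m]).round(3),np.round(ndimage.center_of_mass(m)[::-1]))
a=cv2.imread("pics/scene0.png")[170:310,190:345];a=cv2.resize(a,None,fx=3.6,fy=3.6,interpolation=cv2.INTER_CUBIC)
b=cv2.imread("pics/side0.png")[140:260,235:435];b=cv2.resize(b,None,fx=4,fy=4,interpolation=cv2.INTER_CUBIC)
cv2.imwrite("pics/ca.png",a);cv2.imwrite("pics/cb.png",b)
E
```

```text
scene table z near 0.0004046953507755857
cap 204 [-0.6821 -2.2694  0.0912] [27. 10.]
cap 51 [ 0.5026 -0.6197  0.0918] [140. 177.]
cap 70 [ 0.6206 -0.2308  0.0893] [235. 230.]
cap 70 [ 0.6068 -0.1403  0.0888] [267. 235.]
cap 101 [0.6024 0.1365 0.0943] [368. 259.]
cap 28 [0.915  0.0646 0.0912] [290. 344.]
cap 24 [0.8915 0.1829 0.0909] [347. 352.]
obj 591 [ 0.258 -1.421  0.064] 0.193 [  6. 108.]
obj 396 [0.211 0.028 0.18 ] 0.2 [374. 148.]
obj 2746 [ 0.513 -0.639  0.022] 0.117 [135. 191.]
obj 350 [ 0.322 -0.385  0.015] 0.024 [240. 184.]
obj 640 [ 0.474 -0.431  0.054] 0.084 [201. 196.]
obj 194 [ 0.321 -0.192  0.011] 0.019 [294. 197.]
obj 812 [ 0.519 -0.239  0.018] 0.092 [244. 230.]
obj 485 [ 0.472 -0.071  0.016] 0.024 [311. 233.]
obj 3051 [ 0.771 -0.652  0.011] 0.017 [ 77. 249.]
obj 3336 [0.437 0.627 0.039] 0.2 [570. 274.]
obj 361 [ 0.616 -0.397  0.018] 0.031 [183. 236.]
obj 385 [ 0.615 -0.136  0.052] 0.094 [268. 248.]
obj 2537 [0.614 0.194 0.042] 0.101 [387. 284.]
obj 463 [0.446 0.366 0.02 ] 0.035 [464. 265.]
obj 252 [ 0.735 -0.259  0.01 ] 0.017 [207. 277.]
obj 2195 [ 0.833 -0.185  0.031
[... 623 characters left out ...]
 -0.652  0.012] 0.019 [278.  97.]
obj 247 [ 0.608 -0.392  0.021] 0.03 [310. 145.]
obj 479 [ 0.318 -0.384  0.016] 0.026 [408. 160.]
obj 1882 [ 0.853 -0.159  0.029] 0.054 [209. 186.]
obj 710 [ 0.606 -0.144  0.055] 0.093 [299. 187.]
obj 223 [ 0.731 -0.261  0.01 ] 0.017 [261. 174.]
obj 533 [ 0.471 -0.264  0.016] 0.024 [352. 181.]
obj 314 [ 0.319 -0.194  0.012] 0.019 [406. 205.]
obj 162 [0.211 0.05  0.188] 0.2 [469. 232.]
obj 721 [ 0.464 -0.072  0.016] 0.025 [348. 231.]
obj 4084 [0.869 0.207 0.058] 0.142 [150. 292.]
obj 3000 [0.605 0.193 0.045] 0.1 [271. 308.]
obj 1064 [0.462 0.354 0.018] 0.034 [329. 391.]
obj 1689 [0.615 0.454 0.023] 0.03 [240. 427.]
obj 110 [0.695 0.55  0.024] 0.028 [182. 476.]
```

```bash
python3 - <<'E'
import cv2,numpy as np
a=cv2.imread("pics/ca.png");b=cv2.imread("pics/cb.png");
s=cv2.imread("pics/side0.png")[255:360,225:315]
cv2.imwrite("pics/cc.png",np.hstack([cv2.resize(a,(420,380)),cv2.resize(s,(326,380),interpolation=cv2.INTER_CUBIC)]))
E
```

```text
(no output)
```

View pics/cb.png

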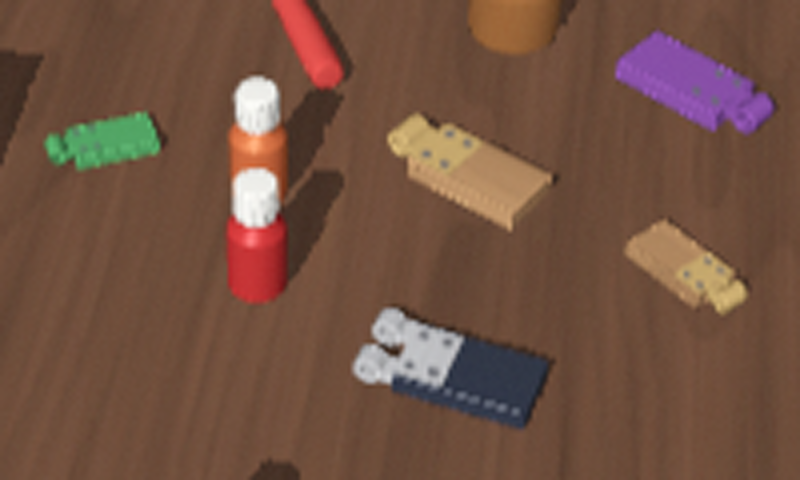

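View pics/cc.png

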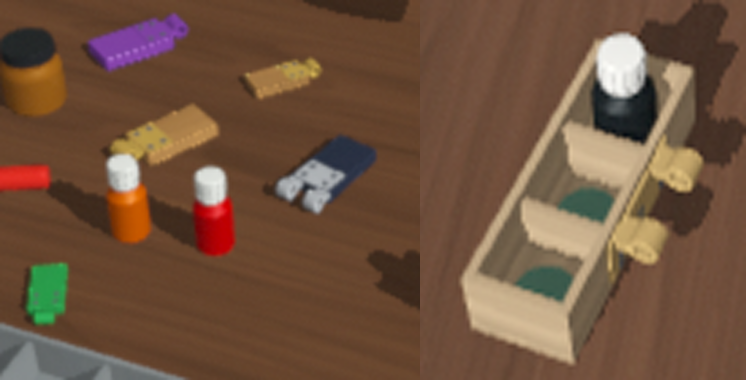

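```bash
python3 - <<'E'
from h import *
from scipy.spatial.transform import Rotation as R
q=sense()['tool_rot'];M=R.from_quat(np.roll(q,-1)).as_matrix();print(M.round(3))
out={}
for n in("scene","side"):
    p=cv2.imread(f"pics/{n}0.png");d=np.load(f"pics/{n}0.npy");c=calibration(n);W=cloud(c,d);z=W[...,2]
    X=W[...,0];Y=W[...,1];hsv=cv2.cvtColor(p,cv2.COLOR_BGR2HSV)
    def reg(x0,x1,y0,y1,z0,z1):return (X>x0)&(X<x1)&(Y>y0)&(Y<y1)&(z>z0)&(z<z1)
    m=reg(.53,.7,.08,.3,.050,.059)
    # exclude black/white bottle
    m&=(hsv[...,1]>30)&(hsv[...,2]>90)
    r=cv2.minAreaRect(W[m][:,:2].astype(np.float32)*1000);print(n,'rim',m.sum(),r,np.median(z[m]))
    mt=cv2.boxPoints(r);print(mt.round(0).tolist())
    g=reg(.53,.7,.08,.3,-.005,.02)&(hsv[...,0]>60)&(hsv[...,0]<100)&(hsv[...,1]>60)
    from scipy import ndimage
    L,k=ndimage.label(g)
    for i in range(1,k+1):
        if (L==i).sum()>15:
            pp=W[L==i];print(' felt',(L==i).sum(),pp.min(0).round(3),pp.max(0).round(3),pp.mean(0).round(3))
    # knuckles: brass, z .04-.06, nearer the robot
    b=reg(.50,.62,.08,.3,.030,.06)&(hsv[...,0]>17)&(hsv[...,0]<30)&(hsv[...,1]>90)
    L,k=ndimage.label(b)
    for i in range(1,k+1):
        if (L==i).sum()>8:
            pp=W[L==i];print(' kn',(L==i).sum(),pp.min(0).round(3),pp.max(0).round(3),np.median(pp,0).round(3))
    m=reg(.4,.56,-.33,-.19,.012,.03)&(hsv[...,0]>5)&(hsv[...,0]<30)
    L,k=ndimage.label(m);s=np.argmax(np.bincount(L.ravel())[1:])+1;m=L==s
    P=W[m];r=cv2.minAreaRect(P[:,:2].astype(np.float32)*1000);print(' leaf',m.sum(),r,P.max(0).round(3))
    e=(P[:,2]<.0195);r=cv2.minAreaRect(P[e][:,:2].astype(np.float32)*1000);print(' board',e.sum(),r)
    m=reg(.4,.56,-.33,-.19,.017,.03)&(hsv[...,0]>18)&(hsv[...,0]<30)&(hsv[...,1]>90);print(hsv[m].mean(0),W[m].mean(0).round(3))
E
```

```text
[[-0.     0.23  -0.973]
 [ 0.001 -0.973 -0.23 ]
 [-1.    -0.001 -0.   ]]
scene rim 587 ((599.9866943359375, 196.23251342773438), (187.33224487304688, 97.89830017089844), 76.15824127197266) 0.054076358928708435
[[530.0, 117.0], [625.0, 94.0], [670.0, 275.0], [575.0, 299.0]]
 kn 57 [0.574 0.097 0.032] [0.619 0.116 0.06 ] [0.596 0.107 0.052]
 kn 642 [0.546 0.147 0.03 ] [0.62  0.291 0.059] [0.588 0.219 0.048]
 leaf 359 ((476.7875061035156, -268.7030334472656), (54.22647476196289, 116.52162170410156), 58.50966262817383) [ 0.528 -0.221  0.024]
 board 334 ((476.7875061035156, -268.7030334472656), (54.22647476196289, 116.52162170410156), 58.50966262817383)
[ 21.03174603 147.76190476 175.07936508] [ 0.503 -0.285  0.019]
side rim 800 ((596.9764404296875, 194.19952392578125), (189.46340942382812, 96.79759979248047), 76.7448959350586) 0.05399108017270138
[[528.0, 113.0], [622.0, 91.0], [666.0, 275.0], [572.0, 298.0]]
 felt 75 [0.598 0.176 0.003] [0.627 0.194 0.01 ] [0.612 0.185 0.007]
 felt 81 [0.612 0.231 0.001] [0.642 0.252 0.011] [0.625 0.242 0.006]
 kn 356 [0.543 0.151 0.03 ] [0.589 0.242 0.059] [0.568 0.202 0.05 ]
 leaf 463 ((476.6487121582031, -270.3854064941406), (56.39492416381836, 115.84689331054688), 61.744991302490234) [ 0.531 -0.221  0.024]
 board 417 ((475.18670654296875, -272.0227966308594), (55.15952682495117, 115.4753189086914), 58.38716125488281)
[ 19.77108434 113.27710843 193.09638554] [ 0.501 -0.283  0.019]
```

```bash
cat > plan.py <<'E'
import sys
from h import *
from scipy.spatial.transform import Rotation as R
def plan(x,y,z,jaw=None):
    s=sense();q=s['tool_rot'];M=R.from_quat(np.roll(q,-1)).as_matrix()
    d=M.T@(np.array([x,y,z])-s['tool_pos'])*100
    yw=np.degrees(np.arctan2(M[1,1],M[0,1]))
    t=0
    if jaw is not None:
        t=-(((jaw-yw)+90)%180-90)
    q=s['qpos']
    print('t',round(s['time_s'],2),'tcp',s['tool_pos'].round(4),'jawyaw',yw.round(2),'tilt',M[:,0].round(4),'q6',q[5].round(2),'F',np.round(s['contact_force'],1),'gap',round(s['finger_gap'],3))
    print('shift cm',d.round(2),'turn',round(t,2))
if __name__=="__main__":
    plan(*map(float,sys.argv[1:]))
E
python3 plan.py .619 -.2315 .2 -14
```

```text
t 0.15 tcp [ 0.1206 -0.5107  0.2307] jawyaw -76.72 tilt [-2.0e-04  1.2e-03 -1.0e+00] q6 -0.07 F [ 0.2  0.5 -0. ] gap 1.002
shift cm [  3.09 -15.72 -54.92] turn -62.72
```

```bash
python3 -m handwheel '[[3.1,-15.7,-54.9,-62.7,60],[3.1,-15.7,-54.9,-62.7,60],[3.1,-15.7,-54.9,-62.7,60],[3.1,-15.7,-54.9,-62.7,60],[3.1,-15.7,-54.9,-62.7,60],[3.1,-15.7,-54.9,-62.7,60],[3.1,-15.7,-54.9,-62.7,60],[3.1,-15.7,-54.9,-62.7,60],[3.1,-15.7,-54.9,-62.7,60],[3.1,-15.7,-54.9,-62.7,60],[3.1,-15.7,-54.9,-62.7,60],[3.1,-15.7,-54.9,-62.7,60],[3.1,-15.7,-54.9,-62.7,60],[3.1,-15.7,-54.9,-62.7,60],[3.1,-15.7,-54.9,-62.7,60],[3.1,-15.7,-54.9,-62.7,60],[3.1,-15.7,-54.9,-62.7,60],[3.1,-15.7,-54.9,-62.7,60]]' 30
python3 plan.py .619 -.2315 .066 -14
python3 - <<'E'
from h import *
from scipy import ndimage
c=calibration("wrist");p,d=grab_frame("wrist");cv2.imwrite("pics/w1.png",p[:,:,::-1])
W=cloud(c,d);z=W[...,2];hsv=cv2.cvtColor(p,cv2.COLOR_RGB2HSV)
print(c['T'][:3,3])
m=(z>.082)&(z<.1)
L,k=ndimage.label(m)
for i in range(1,k+1):
    if (L==i).sum()>100: 
        pp=W[L==i];print((L==i).sum(),np.median(pp,0).round(4),((pp.min(0)+pp.max(0))/2).round(4),np.ptp(pp,0).round(3),ndimage.center_of_mass(L==i))
E
```

```text
time_s: 1.65
tool_pos: [0.6181, -0.2327, 0.2002]
tool_rot: [0.435, 0.558, 0.435, -0.557]
contact_force: [0.2, -0.1, -0.2]
finger_gap: 0.603
t 1.65 tcp [ 0.6181 -0.2327  0.2002] jawyaw -14.1 tilt [-1.e-04  8.e-04 -1.e+00] q6 -0.17 F [ 0.2 -0.1 -0.2] gap 0.603
shift cm [13.42  0.06 -0.13] turn -0.1
[ 0.63775566 -0.15001364  0.34367801]
1633 [ 0.6037 -0.1435  0.0906] [ 0.6035 -0.1437  0.0876] [0.028 0.029 0.011] (np.float64(109.67176974892836), np.float64(257.46050214329455))
1260 [ 0.6173 -0.2318  0.0905] [ 0.6172 -0.233   0.0874] [0.028 0.028 0.011] (np.float64(234.16666666666666), np.float64(312.80873015873016))
```

View pics/w1.png

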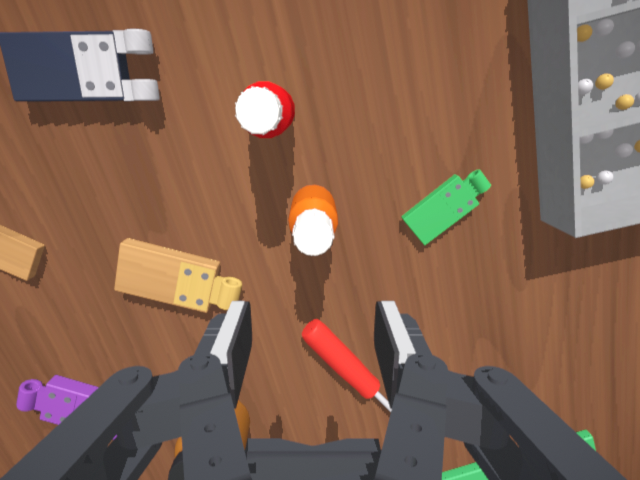

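The view shows the orange cap at (313,232), centred between the fingers, and the red cap at (258,110). I descend and grip.

```bash
python3 -m handwheel '[[4,0,0,0,60],[8,0,0,0,60],[11,0,0,0,60],[13.4,0,0,0,60],[13.4,0,0,0,60],[13.4,0,0,0,20],[13.4,0,0,0,20],[13.4,0,0,0,20],[13.4,0,0,0,20],[13.4,0,0,0,20],[13.4,0,0,0,20]]' 30
python3 plan.py .613 .1916 .2 -14
```

```text
time_s: 2.62
tool_pos: [0.6192, -0.2333, 0.0694]
tool_rot: [0.436, 0.559, 0.434, -0.557]
contact_force: [-0.5, -0.8, 7.6]
finger_gap: 0.317
t 2.62 tcp [ 0.6192 -0.2333  0.0694] jawyaw -14.12 tilt [ 0.0042 -0.0013 -1.    ] q6 -0.17 F [-0.5 -0.8  7.6] gap 0.317
shift cm [-13.12 -10.91 -41.06] turn -0.12
```

```bash
python3 -m handwheel '[[-3,0,0,0,20],[-7,0,0,0,20],[-11,0,0,0,20],[-15,0,0,0,20],[-15,-5,-20,0,20],[-15,-10.9,-41.1,0,20],[-15,-10.9,-41.1,0,20],[-15,-10.9,-41.1,0,20],[-15,-10.9,-41.1,0,20],[-15,-10.9,-41.1,0,20],[-15,-10.9,-41.1,0,20],[-15,-10.9,-41.1,0,20],[-15,-10.9,-41.1,0,20],[-15,-10.9,-41.1,0,20],[-15,-10.9,-41.1,0,20],[-15,-10.9,-41.1,0,20],[-15,-10.9,-41.1,0,20],[-15,-10.9,-41.1,0,20]]'
python3 plan.py .613 .1916 .2 -14
cat > cad.py <<'E'
from h import *
from scipy import ndimage
import sys
def cad(name,show=True):
    c=calibration("wrist");p,d=grab_frame("wrist");cv2.imwrite(f"pics/{name}.png",p[:,:,::-1]);np.savez(f"pics/{name}.npz",d=d,T=c['T'])
    W=cloud(c,d);X,Y,z=W[...,0],W[...,1],W[...,2];hsv=cv2.cvtColor(p,cv2.COLOR_RGB2HSV)
    box=(X>.5)&(X<.72)&(Y>.05)&(Y<.35)
    m=box&(z>.051)&(z<.060)&(hsv[...,1]>40)&(hsv[...,2]>100)
    r=cv2.minAreaRect(W[m][:,:2].astype(np.float32)*1000);print('rim',m.sum(),r)
    print('z',np.median(z[m]))
    g=box&(hsv[...,0]>60)&(hsv[...,0]<100)&(hsv[...,1]>60)&(z<.02)
    L,k=ndimage.label(g)
    for i in range(1,k+1):
        if (L==i).sum()>60:
            pp=W[L==i];print('felt',(L==i).sum(),((pp.min(0)+pp.max(0))/2).round(4),np.ptp(pp,0).round(3),[round(v) for v in ndimage.center_of_mass(L==i)[::-1]])
    m=box&(z>.083)&(z<.097)&(hsv[...,1]<60)
    L,k=ndimage.label(m)
    for i in range(1,k+1):
        if (L==i).sum()>60:
            pp=W[L==i];print('cap',(L==i).sum(),((pp.min(0)+pp.max(0))/2).round(4),np.ptp(pp,0).round(3))
if __name__=="__main__": cad(sys.argv[1])
E
python3 cad.py w2
```

```text
time_s: 4.12
tool_pos: [0.6134, 0.1906, 0.2191]
tool_rot: [0.436, 0.559, 0.433, -0.557]
contact_force: [-0.2, -0.1, -1.0]
finger_gap: 0.316
t 4.12 tcp [0.6134 0.1906 0.2191] jawyaw -14.2 tilt [ 0.0045 -0.0017 -1.    ] q6 0.49 F [-0.2 -0.1 -1. ] gap 0.316
shift cm [ 1.91 -0.07 -0.09] turn -0.2
rim 4363 ((601.3392944335938, 215.33071899414062), (146.30001831054688, 94.87960815429688), 77.00613403320312)
z 0.055527492030138514
felt 1346 [0.6245 0.2508 0.0079] [0.037 0.036 0.005] [308, 134]
felt 1138 [0.611  0.1926 0.0079] [0.036 0.036 0.005] [310, 199]
```

View pics/w2.png

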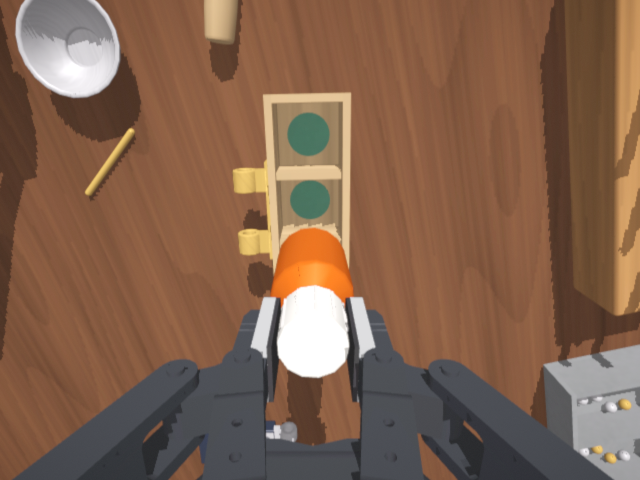

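Felt discs are at pixels (308,134) and (310,199). The orange bottle goes in the far cell.

```bash
python3 plan.py .6245 .2505 .22 -13.1
```

```text
t 4.17 tcp [0.6134 0.1903 0.2191] jawyaw -14.23 tilt [ 0.0045 -0.0015 -1.    ] q6 0.49 F [-0.2  0.1 -0.5] gap 0.313
shift cm [-0.09 -0.41 -6.11] turn -1.13
```

```bash
python3 -m handwheel '[[0,-0.4,-3,-1.1,20],[0,-0.4,-6.1,-1.1,20],[2,-0.4,-6.1,-1.1,20],[5,-0.4,-6.1,-1.1,20],[8,-0.4,-6.1,-1.1,20],[11,-0.4,-6.1,-1.1,20],[13,-0.4,-6.1,-1.1,20],[13.8,-0.4,-6.1,-1.1,20],[13.8,-0.4,-6.1,-1.1,20],[13.8,-0.4,-6.1,-1.1,20]]'
python3 plan.py .6245 .2505 .0754 -13.1
```

```text
time_s: 5.0
tool_pos: [0.6259, 0.2495, 0.0823]
tool_rot: [0.441, 0.555, 0.438, -0.553]
contact_force: [0.8, -0.0, -0.3]
finger_gap: 0.313
t 5.0 tcp [0.6259 0.2495 0.0823] jawyaw -13.2 tilt [ 0.0058 -0.0012 -1.    ] q6 0.56 F [ 0.8 -0.  -0.3] gap 0.313
shift cm [ 0.69 -0.16 -0.07] turn -0.1
```

```bash
python3 -m handwheel '[[0.3,-0.15,-0.1,0,20],[0.6,-0.15,-0.1,0,20],[0.7,-0.15,-0.1,0,20],[0.7,-0.15,-0.1,0,20],[0.7,-0.15,-0.1,0,20]]'
python3 plan.py .6245 .2505 .0754 -13.1
```

```text
time_s: 5.42
tool_pos: [0.6248, 0.2508, 0.0757]
tool_rot: [0.441, 0.556, 0.438, -0.553]
contact_force: [0.1, 0.6, -0.8]
finger_gap: 0.313
t 5.42 tcp [0.6248 0.2508 0.0757] jawyaw -13.2 tilt [ 0.0062 -0.001  -1.    ] q6 0.56 F [ 0.1  0.6 -0.8] gap 0.313
shift cm [ 0.03 -0.02  0.04] turn -0.1
```

```bash
python3 -m handwheel '[[0.15,0,0,0,20],[0.3,0,0,0,20],[0.3,0,0,0,20]]'

```

```text
time_s: 5.67
tool_pos: [0.6254, 0.2513, 0.0754]
tool_rot: [0.441, 0.556, 0.437, -0.552]
contact_force: [-4.3, -1.8, 9.8]
finger_gap: 0.311
```

Contact with the floor: 9.8 N up. Release gently, backing off the push, then rise.

```bash
python3 -m handwheel '[[0,0,0,0,20],[0,0,0,0,45],[0,0,0,0,55],[0,0,0,0,60],[0,0,0,0,60],[-2,0,0,0,60],[-5,0,0,0,60],[-9,0,0,0,60],[-13,0,0,0,60],[-16,0,0,0,60],[-16,0,0,0,60]]'
python3 plan.py .604 -.1435 .22 -14
python3 cad.py w3
```

```text
time_s: 6.58
tool_pos: [0.6259, 0.252, 0.2448]
tool_rot: [0.443, 0.561, 0.436, -0.547]
contact_force: [0.1, 0.3, 0.5]
finger_gap: 0.599
t 6.58 tcp [0.6259 0.252  0.2448] jawyaw -13.19 tilt [ 0.0215  0.0045 -0.9998] q6 0.56 F [0.1 0.3 0.5] gap 0.599
shift cm [ 2.26  6.84 39.02] turn 0.81
rim 4121 ((596.8524169921875, 195.9589080810547), (186.7655487060547, 94.83539581298828), 77.04996490478516)
z 0.05551963848402269
felt 751 [0.6109 0.1907 0.008 ] [0.036 0.031 0.005] [308, 255]
cap 749 [0.6244 0.2522 0.09  ] [0.028 0.028 0.014]
cap 711 [0.5977 0.1354 0.09  ] [0.028 0.028 0.014]
```

View pics/w3.png

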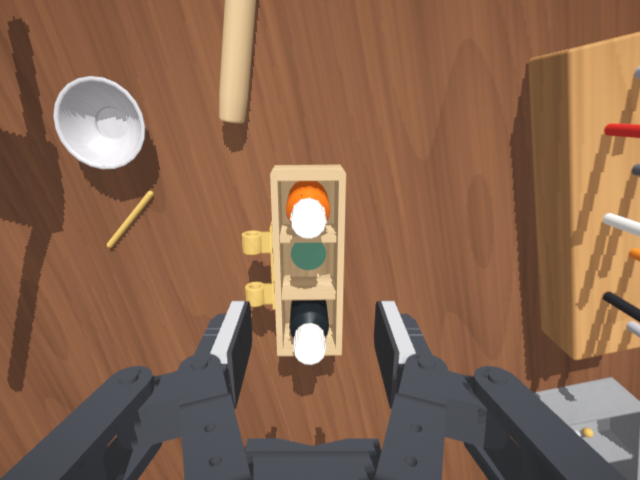

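The orange bottle stands upright in the far cell, cap at (308,217). Now the red one.

```bash
python3 plan.py .604 -.1435 .22 -14; python3 -m handwheel '[[1,6.8,39,0.8,60],[1,6.8,39,0.8,60],[1,6.8,39,0.8,60],[1,6.8,39,0.8,60],[1,6.8,39,0.8,60],[1,6.8,39,0.8,60],[1,6.8,39,0.8,60],[1,6.8,39,0.8,60],[1,6.8,39,0.8,60],[1,6.8,39,0.8,60],[1,6.8,39,0.8,60],[1,6.8,39,0.8,60],[1,6.8,39,0.8,60],[1,6.8,39,0.8,60]]'
python3 plan.py .604 -.1435 .0700 -14
```

```text
t 6.63 tcp [0.6253 0.2518 0.2406] jawyaw -13.18 tilt [ 0.0169  0.0029 -0.9999] q6 0.56 F [ 0.4  0.4 -0.2] gap 0.6
shift cm [ 1.91  6.91 38.98] turn 0.82
time_s: 7.8
tool_pos: [0.6028, -0.1421, 0.2285]
tool_rot: [0.438, 0.562, 0.433, -0.552]
contact_force: [-0.4, -0.5, 0.5]
finger_gap: 0.597
t 7.8 tcp [ 0.6028 -0.1421  0.2285] jawyaw -13.89 tilt [ 0.016   0.0035 -0.9999] q6 -0.05 F [-0.4 -0.5  0.5] gap 0.597
shift cm [15.85 -0.09  0.23] turn 0.11
```

```bash
python3 -m handwheel '[[4,-0.1,0.2,0,60],[8,-0.1,0.2,0,60]]'
python3 plan.py .604 -.1435 .0700 -14
```

```text
time_s: 7.97
tool_pos: [0.6043, -0.1424, 0.1506]
tool_rot: [0.441, 0.563, 0.432, -0.55]
contact_force: [0.4, -0.6, -1.3]
finger_gap: 0.601
t 7.97 tcp [ 0.6043 -0.1424  0.1506] jawyaw -13.76 tilt [ 0.0229  0.0016 -0.9997] q6 -0.05 F [ 0.4 -0.6 -1.3] gap 0.601
shift cm [ 8.06 -0.18  0.17] turn 0.24
```

```bash
python3 -m handwheel '[[4,-0.2,0.2,0,60],[6,-0.2,0.2,0,60],[7.8,-0.2,0.2,0,60],[7.8,-0.2,0.2,0,60]]'
python3 plan.py .604 -.1435 .0700 -14
```

```text
time_s: 8.3
tool_pos: [0.6014, -0.1416, 0.0674]
tool_rot: [0.439, 0.561, 0.435, -0.551]
contact_force: [-0.4, 0.6, -0.5]
finger_gap: 0.605
t 8.3 tcp [ 0.6014 -0.1416  0.0674] jawyaw -13.65 tilt [ 0.0149  0.0042 -0.9999] q6 -0.06 F [-0.4  0.6 -0.5] gap 0.605
shift cm [-0.26  0.3   0.12] turn 0.35
```

```bash
python3 -m handwheel '[[-0.25,0.25,0.1,0,60],[-0.25,0.25,0.1,0,60],[-0.25,0.25,0.1,0,40],[-0.25,0.25,0.1,0,20],[-0.25,0.25,0.1,0,20],[-0.25,0.25,0.1,0,20],[-0.25,0.25,0.1,0,20],[-0.25,0.25,0.1,0,20]]' 30
python3 plan.py .611 .192 .22 -13.1
```

```text
time_s: 8.97
tool_pos: [0.6045, -0.1433, 0.0719]
tool_rot: [0.44, 0.562, 0.434, -0.55]
contact_force: [0.2, 0.3, 6.9]
finger_gap: 0.313
t 8.97 tcp [ 0.6045 -0.1433  0.0719] jawyaw -13.65 tilt [ 0.018   0.0035 -0.9998] q6 -0.06 F [0.2 0.3 6.9] gap 0.313
shift cm [-14.68  -7.04 -32.85] turn -0.55
```

```bash
python3 -m handwheel '[[-3,0,0,0,20],[-7,0,0,0,20],[-11,0,0,0,20],[-14.7,0,0,0,20],[-14.7,-4,-18,-0.5,20],[-14.7,-7,-32.8,-0.5,20],[-14.7,-7,-32.8,-0.5,20],[-14.7,-7,-32.8,-0.5,20],[-14.7,-7,-32.8,-0.5,20],[-14.7,-7,-32.8,-0.5,20],[-14.7,-7,-32.8,-0.5,20],[-14.7,-7,-32.8,-0.5,20],[-14.7,-7,-32.8,-0.5,20],[-14.7,-7,-32.8,-0.5,20],[-14.7,-7,-32.8,-0.5,20]]'
python3 plan.py .611 .192 .0785 -13.1
```

```text
time_s: 10.22
tool_pos: [0.6112, 0.1912, 0.22]
tool_rot: [0.443, 0.559, 0.436, -0.548]
contact_force: [-0.2, -0.9, -0.3]
finger_gap: 0.314
t 10.22 tcp [0.6112 0.1912 0.22  ] jawyaw -13.13 tilt [ 0.0177  0.0029 -0.9998] q6 0.48 F [-0.2 -0.9 -0.3] gap 0.314
shift cm [14.15 -0.27  0.02] turn -0.03
```

```bash
python3 -m handwheel '[[2,-0.25,0,0,20],[5,-0.25,0,0,20],[8,-0.25,0,0,20],[11,-0.25,0,0,20],[12.5,-0.25,0,0,20],[13.5,-0.25,0,0,20],[13.9,-0.25,0,0,20],[14.1,-0.25,0,0,20],[14.1,-0.25,0,0,20]]'
python3 plan.py .611 .192 .0785 -13.1
```

```text
time_s: 10.97
tool_pos: [0.6119, 0.1917, 0.0802]
tool_rot: [0.443, 0.56, 0.436, -0.548]
contact_force: [0.2, 0.1, 0.2]
finger_gap: 0.313
t 10.97 tcp [0.6119 0.1917 0.0802] jawyaw -13.18 tilt [ 0.0195  0.0033 -0.9998] q6 0.48 F [0.2 0.1 0.2] gap 0.313
shift cm [ 0.16 -0.1  -0.  ] turn -0.08
```

```bash
python3 -m handwheel '[[0.15,-0.1,0,0,20],[0.3,-0.1,0,0,20],[0.4,-0.1,0,0,20],[0.4,-0.1,0,0,20]]'

```

```text
time_s: 11.3
tool_pos: [0.6119, 0.1922, 0.078]
tool_rot: [0.443, 0.561, 0.436, -0.547]
contact_force: [0.9, -0.5, 4.0]
finger_gap: 0.311
```

```bash
python3 -m handwheel '[[0,0,0,0,35],[0,0,0,0,50],[0,0,0,0,60],[0,0,0,0,60],[0,0,0,0,60],[-2,0,0,0,60],[-5,0,0,0,60],[-8,0,0,0,60],[-11,0,0,0,60],[-13,0,0,0,60],[-14,0,0,0,60],[-14,0,0,0,60],[-14,0,0,0,60]]'
python3 plan.py .465 -.263 .22 60
python3 cad.py w4
```

```text
time_s: 12.38
tool_pos: [0.6086, 0.1916, 0.2169]
tool_rot: [0.443, 0.561, 0.436, -0.547]
contact_force: [0.3, 0.7, -0.1]
finger_gap: 0.597
t 12.38 tcp [0.6086 0.1916 0.2169] jawyaw -13.17 tilt [ 0.0215  0.0038 -0.9998] q6 0.48 F [ 0.3  0.7 -0.1] gap 0.597
shift cm [-0.79 -3.61 47.53] turn -73.17
rim 5915 ((596.8777465820312, 195.64111328125), (186.1920623779297, 94.80840301513672), 76.90359497070312)
z 0.05560026495854303
cap 942 [0.6242 0.2521 0.0902] [0.028 0.028 0.014]
cap 931 [0.6109 0.1919 0.0901] [0.029 0.029 0.014]
cap 896 [0.5975 0.1349 0.09  ] [0.028 0.028 0.014]
```

View pics/w4.png

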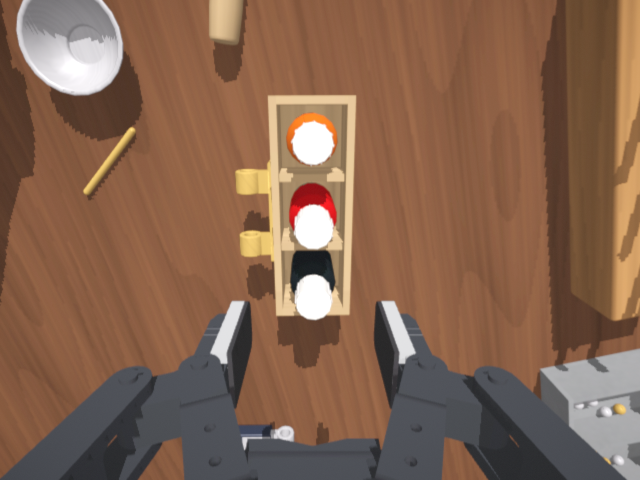

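Both bottles stand upright, caps at (312,142) and (313,227), black still at (313,297). Now the leaf, with the camera on its knuckle side.

```bash
python3 -m handwheel '[[0,-3.6,47.5,107.8,80],[0,-3.6,47.5,107.8,80],[0,-3.6,47.5,107.8,80],[0,-3.6,47.5,107.8,80],[0,-3.6,47.5,107.8,80],[0,-3.6,47.5,107.8,80],[0,-3.6,47.5,107.8,80],[0,-3.6,47.5,107.8,80],[0,-3.6,47.5,107.8,80],[0,-3.6,47.5,107.8,80],[0,-3.6,47.5,107.8,80],[0,-3.6,47.5,107.8,80],[0,-3.6,47.5,107.8,80],[0,-3.6,47.5,107.8,80],[0,-3.6,47.5,107.8,80],[0,-3.6,47.5,107.8,80],[0,-3.6,47.5,107.8,80],[0,-3.6,47.5,107.8,80],[0,-3.6,47.5,107.8,80]]'
python3 plan.py .465 -.263 .22 59
python3 - <<'E'
from h import *
from scipy import ndimage
c=calibration("wrist");p,d=grab_frame("wrist");cv2.imwrite("pics/w5.png",p[:,:,::-1])
W=cloud(c,d);X,Y,z=W[...,0],W[...,1],W[...,2];hsv=cv2.cvtColor(p,cv2.COLOR_RGB2HSV)
print('table',np.nanmedian(z[(X>.3)&(X<.6)]))
m=(z>.012)&(z<.027)&(X>.38)&(X<.56)&(Y>-.36)&(Y<-.18)
L,k=ndimage.label(m);s=np.argmax(np.bincount(L.ravel())[1:])+1;m=L==s
P=W[m];print(m.sum(),cv2.minAreaRect(P[:,:2].astype(np.float32)*1000),P[:,2].max(),[round(v) for v in ndimage.center_of_mass(m)[::-1]])
E
```

```text
time_s: 14.02
tool_pos: [0.4649, -0.2625, 0.2108]
tool_rot: [-0.191, 0.688, -0.185, -0.676]
contact_force: [0.1, -0.2, 0.2]
finger_gap: 0.801
t 14.02 tcp [ 0.4649 -0.2625  0.2108] jawyaw -120.8 tilt [ 0.0186  0.0038 -0.9998] q6 1.52 F [ 0.1 -0.2  0.2] gap 0.801
shift cm [-0.92  0.02 -0.04] turn 0.2
table 0.0012428957511766703
6288 ((477.179443359375, -271.2232666015625), (49.93080139160156, 115.8450698852539), 60.45621109008789) 0.02411592069834828 [318, 191]
```

View pics/w5.png

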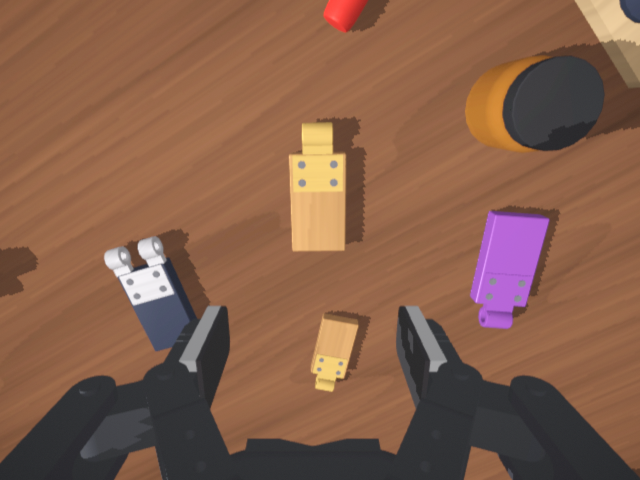

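The view confirms the choice: the large brown board with a single brass knuckle at (317,137), measuring 49.9 x 115.8 mm. The dark leaf is at (155,285), the small brown one at (335,350) and the purple one at (510,265).

```bash
python3 plan.py .466 -.265 .04 60.5; python3 plan.py .466 -.265 .001 60.5
```

```text
t 14.07 tcp [ 0.4649 -0.2626  0.211 ] jawyaw -120.84 tilt [ 0.0189  0.0036 -0.9998] q6 1.52 F [ 0.2 -0.3 -0.5] gap 0.8
shift cm [17.1   0.37  0.03] turn -1.34
t 14.07 tcp [ 0.4649 -0.2626  0.211 ] jawyaw -120.84 tilt [ 0.0189  0.0036 -0.9998] q6 1.52 F [ 0.2 -0.3 -0.5] gap 0.8
shift cm [21.    0.42  0.09] turn -1.34
```

```bash
python3 -m handwheel '[[4,0.4,0,-1.3,80],[8,0.4,0,-1.3,80],[12,0.4,0,-1.3,80],[16,0.4,0,-1.3,80],[16,0.4,0,-1.3,80]]'
python3 plan.py .466 -.265 .001 60.5
```

```text
time_s: 14.48
tool_pos: [0.4615, -0.2623, 0.0424]
tool_rot: [-0.184, 0.685, -0.175, -0.683]
contact_force: [-0.9, 0.3, -2.0]
finger_gap: 0.799
t 14.48 tcp [ 0.4615 -0.2623  0.0424] jawyaw -119.47 tilt [ 0.0064  0.0119 -0.9999] q6 1.49 F [-0.9  0.3 -2. ] gap 0.799
shift cm [ 4.14  0.06 -0.53] turn 0.03
```

```bash
python3 -m handwheel '[[1.5,0.05,-0.5,0,80],[3,0.05,-0.5,0,80],[3.7,0.05,-0.5,0,80],[4,0.05,-0.5,0,80],[4.1,0.05,-0.5,0,80],[4.1,0.05,-0.5,0,80]]'
python3 plan.py .466 -.265 .001 60.5
```

```text
time_s: 14.98
tool_pos: [0.4666, -0.2652, 0.003]
tool_rot: [-0.184, 0.686, -0.175, -0.682]
contact_force: [-0.4, 0.7, -0.3]
finger_gap: 0.802
t 14.98 tcp [ 0.4666 -0.2652  0.003 ] jawyaw -119.44 tilt [ 0.0083  0.0107 -0.9999] q6 1.49 F [-0.4  0.7 -0.3] gap 0.802
shift cm [0.2  0.01 0.07] turn 0.06
```

Close with 60 N.

```bash
python3 -m handwheel '[[0.2,0,0,0,80],[0.2,0,0,0,55],[0.2,0,0,0,50],[0.2,0,0,0,45],[0.2,0,0,0,45],[0.2,0,0,0,45],[0.2,0,0,0,45],[0.2,0,0,0,45]]' 60
python3 plan.py .466 -.265 .15 60.5
```

```text
time_s: 15.65
tool_pos: [0.4673, -0.2656, 0.0023]
tool_rot: [-0.184, 0.686, -0.176, -0.681]
contact_force: [-0.4, 0.6, 5.6]
finger_gap: 0.568
t 15.65 tcp [ 0.4673 -0.2656  0.0023] jawyaw -119.44 tilt [ 0.01    0.0096 -0.9999] q6 1.49 F [-0.4  0.6  5.6] gap 0.568
shift cm [-14.77  -0.19   0.09] turn 0.06
```

```bash
python3 -m handwheel '[[-2,0,0,0,45],[-5,0,0,0,45],[-9,0,0,0,45],[-13,0,0,0,45],[-15,0,0,0,45],[-15,0,0,0,45],[-15,0,0,0,45],[-15,0,0,0,45]]'
python3 plan.py .4925 .22 .13 76.95
```

```text
time_s: 16.32
tool_pos: [0.465, -0.2665, 0.1503]
tool_rot: [-0.184, 0.685, -0.175, -0.682]
contact_force: [1.1, 0.1, -2.4]
finger_gap: 0.562
t 16.32 tcp [ 0.465  -0.2665  0.1503] jawyaw -119.44 tilt [ 0.0074  0.0114 -0.9999] q6 1.49 F [ 1.1  0.1 -2.4] gap 0.562
shift cm [  2.6  -43.69  21.53] turn -16.39
```

```bash
python3 -m handwheel '[[0,-15,7,-5,45],[0,-30,14,-10,45],[2.6,-43.7,21.5,-16.4,45],[2.6,-43.7,21.5,-16.4,45],[2.6,-43.7,21.5,-16.4,45],[2.6,-43.7,21.5,-16.4,45],[2.6,-43.7,21.5,-16.4,45],[2.6,-43.7,21.5,-16.4,45],[2.6,-43.7,21.5,-16.4,45],[2.6,-43.7,21.5,-16.4,45],[2.6,-43.7,21.5,-16.4,45],[2.6,-43.7,21.5,-16.4,45],[2.6,-43.7,21.5,-16.4,45],[2.6,-43.7,21.5,-16.4,45],[2.6,-43.7,21.5,-16.4,45],[2.6,-43.7,21.5,-16.4,45],[2.6,-43.7,21.5,-16.4,45],[2.6,-43.7,21.5,-16.4,45]]'
python3 plan.py .5005 .2182 .0363 76.95
python3 cad.py w6
```

```text
time_s: 17.82
tool_pos: [0.493, 0.2189, 0.13]
tool_rot: [-0.085, 0.705, -0.077, -0.7]
contact_force: [-0.6, 0.6, -1.7]
finger_gap: 0.569
t 17.82 tcp [0.493  0.2189 0.13  ] jawyaw -103.14 tilt [ 0.0074  0.0113 -0.9999] q6 2.14 F [-0.6  0.6 -1.7] gap 0.569
shift cm [ 9.38  0.02 -0.71] turn -0.09
rim 10056 ((587.00048828125, 198.05751037597656), (187.40252685546875, 74.47817993164062), 76.68374633789062)
z 0.05561525871896912
cap 2198 [0.6194 0.2518 0.09  ] [0.019 0.029 0.014]
cap 1792 [0.6064 0.1914 0.09  ] [0.02  0.029 0.014]
cap 108 [0.6125 0.1964 0.0959] [0.005 0.006 0.002]
cap 2144 [0.5944 0.1344 0.09  ] [0.023 0.028 0.014]
```

View pics/w6.png

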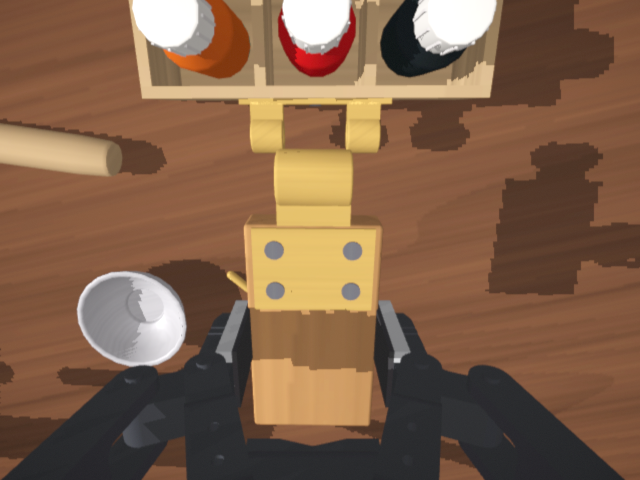

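Clear view: leaf knuckle at (313,178), caddy knuckles at (267,132) and (363,130). Measuring both in this view.

```bash
cat > meas.py <<'E'
from h import *
import sys
from scipy import ndimage
from scipy.spatial.transform import Rotation as R
def run(f,zleaf,rects=None):
    # zleaf : expected height of board top
    k=np.load(f"pics/{f}.npz");p=cv2.imread(f"pics/{f}.png");c=dict(calibration("wrist"));c['T']=k['T'];W=cloud(c,k['d'])
    hsv=cv2.cvtColor(p,cv2.COLOR_BGR2HSV);z=W[...,2]
    wood=(hsv[...,0]>7)&(hsv[...,0]<32)&(hsv[...,1]>70)
    ok=wood&(np.abs(z-zleaf)<.012)
    ok[:,:240]=0;ok[:,390:]=0
    L,n=ndimage.label(ok);s=np.argmax(np.bincount(L.ravel())[1:])+1;m=L==s
    P=W[m];
    r=cv2.minAreaRect(P[:,:2].astype(np.float32)*1000);print('leaf rect',r)
    # board plane : exclude knuckle
    ax=np.array([.974,-.226]);t=P[:,:2]@ax;print('extent along x',np.percentile(t,[.5,99.5]).round(4))
    tmax=np.percentile(t,99.7);b=P[t<tmax-.030]
    u=np.abs((b[:,:2]-np.median(b[:,:2],0))@np.array([.226,.974]));b=b[u<.020]
    A=np.c_[b[:,:2],np.ones(len(b))];co=np.linalg.lstsq(A,b[:,2],rcond=None)[0]
    res=b[:,2]-A@co;g=np.abs(res)<.0015;co=np.linalg.lstsq(A[g],b[g,2],rcond=None)[0]
    print('board plane slope along leaf x, y:',(co[:2]@ax).round(4),(co[:2]@np.array([.226,.974])).round(4),'z mid',np.median(b[:,2]).round(4), 'res',np.std(res[g]).round(4))
    def cyl(Q,name):
        # crest: fit circle of radius 10mm in plane perpendicular to hinge axis
        from scipy.optimize import least_squares
        a=Q[:,:2]@ax;zz=Q[:,2]
        f=lambda v:np.hypot(a-v[0],zz-v[1])-.010
        o=least_squares(f,[np.median(a),zz.max()-.010],loss='soft_l1',f_scale=.0007)
        s=Q[:,:2]@np.array([.226,.974])
        print(name,len(Q),'axis x_c,z',o.x.round(4),'s range',np.percentile(s,[1,99]).round(4),'mid',np.percentile(s,[1,99]).mean().round(4),'rms',np.sqrt((o.fun**2).mean()).round(5))
    K=P[(t>tmax-.019)];cyl(K,'leafkn')
    # caddy knuckles
    ck=(hsv[...,0]>17)&(hsv[...,0]<32)&(hsv[...,1]>90)&(z>.03)&(z<.065)
    a=W[...,:2]@ax
    a0=np.array([.6115,.1924])@ax
    s0=W[...,:2]@np.array([.226,.974])-np.array([.6115,.1924])@np.array([.226,.974])
    ck&=(a<a0-.044)&(a>a0-.068)&~m
    print('nominal a', (a0-.053).round(4),'s',(np.array([.6115,.1924])@np.array([.226,.974])).round(4))
    cyl(W[ck&(s0<0)&(s0>-.05)],'kn-');cyl(W[ck&(s0>0)&(s0<.05)],'kn+')
    cyl(W[ck&(np.abs(s0)<.05)],'both')
    # wall direction : rim edge
    rim=wood&(z>.052)&(z<.059)&~m&(a>a0-.040)
    r=cv2.minAreaRect(W[rim][:,:2].astype(np.float32)*1000);print('rim',r)
if __name__=="__main__": run(sys.argv[1],float(sys.argv[2]))
E
python3 meas.py w6 .146
```

```text
leaf rect ((504.3996887207031, 217.6424560546875), (51.571983337402344, 116.14302062988281), 76.2634506225586)
extent along x [0.3857 0.4995]
board plane slope along leaf x, y: 0.0177 -0.0013 z mid 0.1447 res 0.0006
leafkn 4462 axis x_c,z [0.4901 0.1402] s range [0.3126 0.3378] mid 0.3252 rms 0.00053
nominal a 0.4991 s 0.3256
kn- 1157 axis x_c,z [0.4987 0.0465] s range [0.2898 0.3074] mid 0.2986 rms 0.00089
kn+ 1149 axis x_c,z [0.4987 0.0464] s range [0.3434 0.361 ] mid 0.3522 rms 0.00103
both 2306 axis x_c,z [0.4987 0.0465] s range [0.2901 0.3609] mid 0.3255 rms 0.00096
rim ((598.2416381835938, 195.43370056152344), (187.38417053222656, 51.89256286621094), 76.83851623535156)
```

```bash
python3 plan.py .5014 .2172 .0763 77.4; python3 - <<'E'
from h import *
k=np.load("pics/w6.npz");p=cv2.imread("pics/w6.png");c=dict(calibration("wrist"));W=cloud({**c,'T':k['T']},k['d']);z=W[...,2]
ax=np.array([.974,-.226]);a=W[...,:2]@ax;hsv=cv2.cvtColor(p,cv2.COLOR_BGR2HSV)
for nm,m in (('rim',(hsv[...,1]>40)&(z>.052)&(z<.059)&(a>.5187)),('table',(np.abs(z)<.008))):
    P=W[m];A=np.c_[P[:,:2],np.ones(len(P))];co=np.linalg.lstsq(A,P[:,2],rcond=None)[0];print(nm,len(P),(co[:2]@ax).round(4),(co[:2]@[.226,.974]).round(4))
E
```

```text
t 17.87 tcp [0.493  0.2191 0.1301] jawyaw -103.13 tilt [ 0.0075  0.0114 -0.9999] q6 2.14 F [-0.1  0.7 -2.2] gap 0.564
shift cm [ 5.38  0.06 -0.84] turn -0.53
rim 7079 0.0129 0.0006
table 179329 0.0025 0.0005
```

```bash
python3 -m handwheel '[[0,0,-0.8,-0.5,45],[0,0,-0.8,-0.5,45],[4,0,-0.8,-0.5,45],[5.4,0,-0.8,-0.5,45]]'
python3 plan.py .5014 .2172 .0763 77.4;python3 plan.py .5014 .2172 .0763 77.4
```

```text
time_s: 18.2
tool_pos: [0.5004, 0.2172, 0.073]
tool_rot: [-0.082, 0.704, -0.074, -0.701]
contact_force: [-0.2, 0.9, -4.4]
finger_gap: 0.565
t 18.2 tcp [0.5004 0.2172 0.073 ] jawyaw -102.66 tilt [ 0.005   0.0104 -0.9999] q6 2.13 F [-0.2  0.9 -4.4] gap 0.565
shift cm [-0.33 -0.03 -0.09] turn -0.06
t 18.2 tcp [0.5004 0.2172 0.073 ] jawyaw -102.66 tilt [ 0.005   0.0104 -0.9999] q6 2.13 F [-0.2  0.9 -4.4] gap 0.565
shift cm [-0.33 -0.03 -0.09] turn -0.06
```

```bash
python3 -m handwheel '[[-0.3,0,0,0,45],[-0.3,0,0,0,45],[-0.3,0,0,0,45],[-0.3,0,0,0,45],[-0.3,0,0,0,45]]'
python3 plan.py .5014 .2172 .0763 77.4;python3 cad.py w7 >/dev/null; python3 meas.py w7 .092
```

```text
time_s: 18.62
tool_pos: [0.5013, 0.2175, 0.0777]
tool_rot: [-0.082, 0.705, -0.074, -0.701]
contact_force: [-0.7, 0.1, -2.3]
finger_gap: 0.57
t 18.62 tcp [0.5013 0.2175 0.0777] jawyaw -102.66 tilt [ 0.0077  0.0114 -0.9999] q6 2.13 F [-0.7  0.1 -2.3] gap 0.57
shift cm [ 0.14  0.02 -0.01] turn -0.06
leaf rect ((512.5244750976562, 216.23623657226562), (51.370452880859375, 116.44583129882812), 77.06791687011719)
extent along x [0.3941 0.508 ]
board plane slope along leaf x, y: 0.0183 -0.0003 z mid 0.0924 res 0.0006
leafkn 4463 axis x_c,z [0.4985 0.088 ] s range [0.3135 0.3387] mid 0.3261 rms 0.00055
nominal a 0.4991 s 0.3256
kn- 1860 axis x_c,z [0.4987 0.0465] s range [0.2899 0.3075] mid 0.2987 rms 0.00106
kn+ 1755 axis x_c,z [0.4985 0.0465] s range [0.3434 0.3609] mid 0.3522 rms 0.00066
both 3615 axis x_c,z [0.4986 0.0465] s range [0.2901 0.3607] mid 0.3254 rms 0.00089
rim ((594.87744140625, 195.92706298828125), (188.18136596679688, 47.68690872192383), 74.79151916503906)
```

View pics/w7.png

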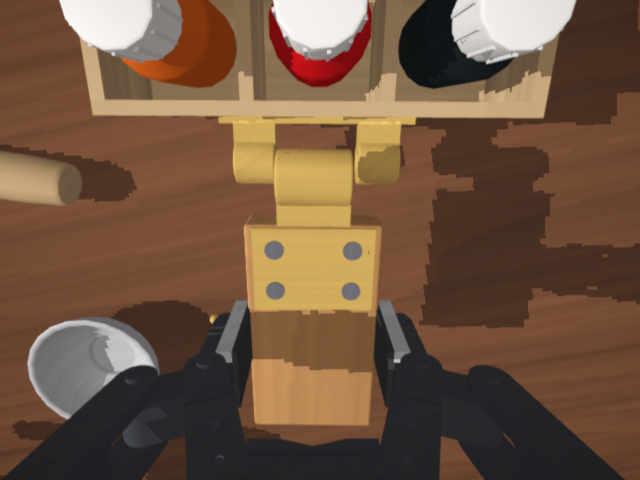

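The leaf knuckle at (313,178) is centred between the caddy knuckles at (253,165) and (378,165), so I lower it.

```bash
python3 plan.py .5012 .2168 .0362 77.4
```

```text
t 18.67 tcp [0.5011 0.2174 0.0774] jawyaw -102.66 tilt [ 0.0072  0.0112 -0.9999] q6 2.13 F [ 0.5 -0.  -2.2] gap 0.567
shift cm [ 4.12  0.11 -0.  ] turn -0.06
```

```bash
python3 -m handwheel '[[0.5,0.1,0,0,45],[1,0.1,0,0,45],[1.5,0.1,0,0,45],[2,0.1,0,0,45],[2.5,0.1,0,0,45],[3,0.1,0,0,45],[3.5,0.1,0,0,45],[3.9,0.1,0,0,45],[4.1,0.1,0,0,45],[4.1,0.1,0,0,45],[4.1,0.1,0,0,45],[4.1,0.1,0,0,45],[4.1,0.1,0,0,45]]'
python3 plan.py .5012 .2168 .0362 77.4;python3 cad.py w8 >/dev/null; python3 meas.py w8 .051
```

```text
time_s: 19.75
tool_pos: [0.5014, 0.217, 0.0368]
tool_rot: [-0.082, 0.705, -0.074, -0.7]
contact_force: [0.2, -0.7, -2.0]
finger_gap: 0.567
t 19.75 tcp [0.5014 0.217  0.0368] jawyaw -102.65 tilt [ 0.0079  0.0115 -0.9999] q6 2.13 F [ 0.2 -0.7 -2. ] gap 0.567
shift cm [0.06 0.02 0.02] turn -0.05
leaf rect ((512.7581176757812, 215.72857666015625), (51.822227478027344, 116.13461303710938), 77.24507141113281)
extent along x [0.3943 0.5082]
board plane slope along leaf x, y: 0.0181 -0.0004 z mid 0.0515 res 0.0006
leafkn 4460 axis x_c,z [0.4988 0.047 ] s range [0.3131 0.3383] mid 0.3257 rms 0.00054
nominal a 0.4991 s 0.3256
kn- 3183 axis x_c,z [0.4986 0.0465] s range [0.2899 0.3074] mid 0.2986 rms 0.00115
kn+ 3155 axis x_c,z [0.4986 0.0465] s range [0.3433 0.3609] mid 0.3521 rms 0.0012
both 6338 axis x_c,z [0.4986 0.0465] s range [0.2901 0.3607] mid 0.3254 rms 0.00117
rim ((590.0228271484375, 197.39935302734375), (188.17254638671875, 38.495635986328125), 74.36215209960938)
```

View pics/w8.png

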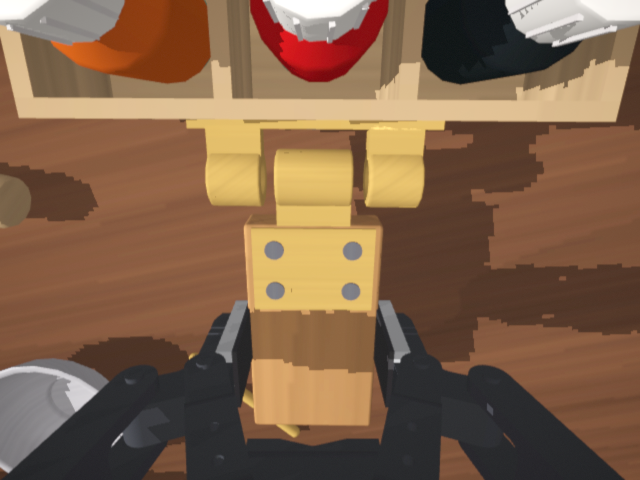

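Everything lines up: x within 0.2 mm, z 0.5 mm, sideways 0.3 mm. A last check from the fixed cameras and of stillness.

```bash
python3 - <<'E'
from h import *
a,_=grab_frame("side");b,_=grab_frame("scene");s=sense()
print(s['time_s'],s['tool_pos'].round(4),np.abs(s['dq']).max(),s['contact_force'].round(1))
A=cv2.resize(a[240:380,200:400],(400,280),interpolation=cv2.INTER_CUBIC);B=cv2.resize(b[200:340,300:500],(400,280),interpolation=cv2.INTER_CUBIC)
cv2.imwrite("pics/end.png",np.hstack([A,B])[:,:,::-1])
E
```

```text
19.9 [0.5013 0.2169 0.0366] 0.00264467760822553 [-0.3  0.  -1.8]
```

View pics/end.png

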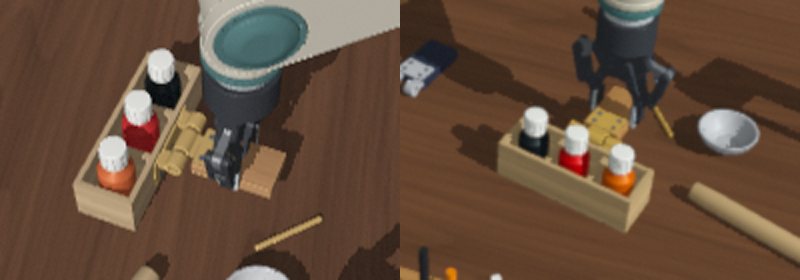

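All three bottles stand upright, the leaf is in the gap, and the pin and dish have not moved. Handing in.

```bash
python3 -c "
from cell import *
print(job_done())"
```

```text
the job is handed in; nothing more can be done
None
```

The job is done and handed in at about 20 s. The orange bottle is in the end cell, the red one is in the middle cell, and the black one was left in its cell. The brown single-knuckle leaf is held in the gripper, in the gap between the caddy's knuckles.

**Alignment:** the last wrist view put the leaf's hole within 0.2 mm of the hinge axis in x, 0.5 mm in height and 0.3 mm along the axis. The leaf's yaw matched the caddy's to a few tenths of a degree.

**Holding:** the arm was still (joint speeds under 0.003 rad/s). The only force was about 1.8 N downward, roughly the leaf's weight, so I saw no sign of it leaning on the caddy. The fixed cameras showed all three bottles upright, and the pin and dish had not moved.

**Not perfect:**
- **Leaf level:** it measured about 1° nose-up, part of which may be camera bias. I tried once to reduce it, without effect, and left it.
- **Fixed cameras:** their first x readings differed by 4 to 6 mm, so I relied on the wrist view.

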